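# Clamp up the solid tortoise blank

## Task

Two tortoise blanks that look alike stand in the channel of the carving fixture; one is solid stone, the other a hollow casting: nudge to feel which is heavier and slide that one along the channel, without lifting it, until it drops into the sprung seat in the middle. Then push the clamp jaw up to it, firmly but without forcing it, until the blank sits snug between jaw and back fence, and last turn the lock knob clockwise until its pointer is at the index line. Leave the hollow blank standing in the channel, clear of the seat, and the other things where they are.

Things in the scene. Friction and masses are not known exactly. Their poses are not given: they have to be found in the camera images.
- fixture: fixed wooden board, x -145 to +65, y -210 to +210 mm, top face 30 mm above the bench; origin on the bench under the seat's centre. Along y runs an open-ended channel 76 mm wide (x -38 to +38), its floor the top face; on its +x side a back fence 25 mm high, 20 thick, on its -x side a front rail 12 high, 12 thick. A short black index line is drawn beside the lock knob
- seat (a joint): square steel seat plate in a 76 x 76 mm pocket (fixture x, y -38 to +38) in mid-channel, flush with the floor at 0; it yields downward on a spring, to 0.006 m. The solid blank, once fully on it, takes it all the way down, so the blank drops in and the pocket's edges catch it; the hollow blank's weight does not move it
- jaw (a joint): dark steel clamp jaw at the front middle of the fixture, slides along fixture +x to the seat, in m; 0 = fully open, starts 0 to 0.018, stays where it is left (2 N to slide; about 9 N when it moves a blank too; press it home with 15 to 25 N, over 45 N harms the stone). About 0.040 when a blank is snug between jaw and back fence
- jaw_face (a point): centre of the jaw's front face, 27 mm above the board top. The jaw is 56 mm wide (y), 40 mm deep (its flat rear face is 40 mm behind this point, toward fixture -x) and spans 0 to 40 mm above the board top at the rear; its head clears the front rail
- lock (a joint): black lock knob on a grey base, at the front right corner of the fixture (fixture x -92, y -135 mm), turns clockwise seen from above, in rad; its bar has a white pointer line on one half, pointing to fixture -x at 0. Starts 0 to 0.3; the pointer meets the index line at 1.25; end stop at 2.2
- lock_grip (a point): point on the knob's axis at the height to grip its bar (42 mm long, 14 mm thick, 32 mm high, top 7 mm above this point)
- left_blank: tortoise blank: grey stone block 70 x 70 x 50 mm, a low rough tortoise on top (68 mm in all); origin at the centre of its underside, z up. Stands in the channel to the left (fixture +y) of the seat, square to it. One of the two looks-alike, not always the same, is solid (0.75 to 0.93 kg), the other hollow (about 0.17 kg)
- right_blank: tortoise blank: grey stone block 70 x 70 x 50 mm, a low rough tortoise on top (68 mm in all); origin at the centre of its underside, z up. Stands in the channel to the right (fixture -y) of the seat, square to it. One of the two looks-alike, not always the same, is solid (0.75 to 0.93 kg), the other hollow (about 0.17 kg)
- chisel: small chisel with a wooden handle, 130 mm long, lying on the front left of the fixture board; origin at its middle; to be left alone
- brush: dusting brush on the bench to the left, lying along its x; to be left alone
- mallet: hammer on the bench to the right, lying along its x; to be left alone
- riffler: flat steel scraper behind the fixture, lying along its x; to be left alone
- elephant: finished stone elephant, 60 x 50 mm base, 110 mm high, behind on the left; to be left alone
- offcut: stone offcut 70 x 50 x 35 mm, behind on the right; to be left alone
- pot: terracotta cup, 80 mm across, 90 mm high, far to the right; to be left alone
Mind the look-alikes: they are no part of the job. What is shaped like the left_blank but turquoise or yellow is not meant. Leave any blue look-alike of the right_blank alone.

How it is judged:
On the way, in this order (a step that is already met when the one before it is completed fails the run):
1. the solid blank is in the seat, which has gone down (value of joint seat above 0.0045 m and ((y of left_blank in the frame of fixture between -0.006 and 0.006 m and x of left_blank in the frame of fixture between -0.006 and 0.006 m and angle between left_blank's own z axis and vertical below 0.06 rad and z of left_blank in the frame of fixture below 0.027 m) or (y of right_blank in the frame of fixture between -0.006 and 0.006 m and x of right_blank in the frame of fixture between -0.006 and 0.006 m and angle between right_blank's own z axis and vertical below 0.06 rad and z of right_blank in the frame of fixture below 0.027 m))), for 0.2 s.
2. the jaw holds the blank snug against the back fence (all of step 1 and value of joint jaw between 0.038 and 0.0425 m and (((y of left_blank in the frame of fixture between -0.006 and 0.006 m and x of left_blank in the frame of fixture between -0.006 and 0.006 m and angle between left_blank's own z axis and vertical below 0.06 rad and z of left_blank in the frame of fixture below 0.027 m) and x of left_blank in the frame of fixture between 0.001 and 0.0055 m) or ((y of right_blank in the frame of fixture between -0.006 and 0.006 m and x of right_blank in the frame of fixture between -0.006 and 0.006 m and angle between right_blank's own z axis and vertical below 0.06 rad and z of right_blank in the frame of fixture below 0.027 m) and x of right_blank in the frame of fixture between 0.001 and 0.0055 m))), for 0.2 s.
3. the lock knob pointer is at the index line (all of step 1 and value of joint jaw between 0.038 and 0.0425 m and value of joint lock between 1.13 and 1.37 rad), for 0.2 s.
At the end, for the whole second after the job is handed in: Solid blank at rest in the seat (plate down > 4.5 mm), 1 to 5.5 mm fenceward of seat centre, within 6 mm along channel; jaw joint 0.038 to 0.0425; lock 1.13 to 1.37 rad; hollow blank upright, at rest on the channel floor, 68 to 200 mm from seat centre (value of joint seat above 0.0045 m and value of joint jaw between 0.038 and 0.0425 m and value of joint lock between 1.13 and 1.37 rad and (((y of left_blank in the frame of fixture between -0.006 and 0.006 m and x of left_blank in the frame of fixture between -0.006 and 0.006 m and angle between left_blank's own z axis and vertical below 0.06 rad and z of left_blank in the frame of fixture below 0.027 m) and x of left_blank in the frame of fixture between 0.001 and 0.0055 m and linear speed of left_blank below 0.01 m/s and ((y of right_blank in the frame of fixture above 0.068 m or y of right_blank in the frame of fixture below -0.068 m) and y of right_blank in the frame of fixture between -0.2 and 0.2 m and z of right_blank in the frame of fixture between 0.027 and 0.034 m and angle between right_blank's own z axis and vertical below 0.06 rad and linear speed of right_blank below 0.01 m/s)) or ((y of right_blank in the frame of fixture between -0.006 and 0.006 m and x of right_blank in the frame of fixture between -0.006 and 0.006 m and angle between right_blank's own z axis and vertical below 0.06 rad and z of right_blank in the frame of fixture below 0.027 m) and x of right_blank in the frame of fixture between 0.001 and 0.0055 m and linear speed of right_blank below 0.01 m/s and ((y of left_blank in the frame of fixture above 0.068 m or y of left_blank in the frame of fixture below -0.068 m) and y of left_blank in the frame of fixture between -0.2 and 0.2 m and z of left_blank in the frame of fixture between 0.027 and 0.034 m and angle between left_blank's own z axis and vertical below 0.06 rad and linear speed of left_blank below 0.01 m/s)))); the robot touches nothing.
It fails at once if a bystander (tool, elephant, offcut or pot) is shifted by more than 30 mm (distance of any of chisel, brush, mallet, riffler, elephant, offcut, pot from where it was at the start of the episode above 0.03 m).
It fails at once if a blank is lifted clear of the channel by more than 15 mm or tipped by more than 20 degrees (z of any of left_blank, right_blank in the frame of fixture above 0.045 m or angle between any of left_blank, right_blank's own z axis and vertical above 0.35 rad).
It fails at once if the jaw is forced onto a blank with more than 45 N (contact force between jaw and left_blank above 45 N or contact force between jaw and right_blank above 45 N).
It also fails if it takes over 72 s, if anything falls off the work surface, if the arm or the gripper's body presses on something with over 40 N, if the wrist force passes 120 N, or if a joint passes its speed limit or range.

## Robot

A 7-joint arm with a two-finger parallel gripper is mounted at the origin on the work surface. World frame = base frame: x ahead of the robot, y to its left, z up, the work surface at z = 0. Lengths are in m, angles in rad, forces in N, time in s.
With the tool pointing down it reaches from about 0.4 to 0.925 m from the base axis. Payload 5.6 kg.
Tool frame: the origin (TCP) lies on the centre line of the jaws, within the pads' length; the fingertips stand 17 mm ahead of it and the grasp point (between the pads) lies 2 mm behind it; z points along the fingers, y is the line along which they close (so a half turn about z gives the same grasp; the last joint's range is limited). The gripper opens to 85 mm and grips with 20 to 120 N. Pads are 22 mm wide; open, the fingers measure 114 mm over their backs; the gripper's body (76 mm by 85 mm) begins 54 mm behind the grasp point. The pads swing forward as they close: fully open they stand 13 mm farther back than shut.
Start: joints at [1.08, 0.468, -0.012, 1.603, 0.006, 1.071, -0.056], TCP at [0.281, -0.586, 0.248] pointing down, gripper open.
Joint ranges: [-2.53, 2.53], [-0.31, 2.02], [-1.57, 1.55], [0.28, 2.44], [-1.29, 4.43], [0.15, 1.84], [-2.92, 2.92]. Speed limits (rad/s): [2.57, 2.57, 3.14, 3.14, 3.14, 3.14, 3.14].

## Interface

Orientations are given as a rotation vector (axis times angle).
In Python, from bench import get_obs, cams, robot gives the robot as it stands. The module is installed in compiled form; this text tells all that it offers.
- The arm moves only by the tool send_rows, never from a script. Its argument "targets" is a list of rows, each a list of 4 numbers: the shift along the tool's x, y, z in mm, then the turn about the tool's z in degrees. A call has 1 to 8 rows; each row is the pose to reach, as a shift and turn from the pose commanded when the call began, along the tool's axes at that moment; what a row does not reach only later rows make up. A row lasts 1/8 s, in which the tool goes at most 62.5 mm and 10.7 degrees, less where a joint would pass 70% of its speed; a pose out of reach is approached as far as the arm can. A call with a gripper value outside its range is refused whole. "jaw" is the finger opening in mm, from 0 to 85.4, set as the call begins (left out, the last holds). The fingers move at their own pace and stop on an object; "force" is the grip in N (left out, the last holds). Time passes only in rows, so rows that repeat a pose let the fingers close. It gives the time, the measured TCP pose, the force, the opening and the grip force at its end, in the units of the state.
- get_obs(): the state, without advancing time (a new reading comes with each control period).
- cams.get_image(name): name is "scene" or "top"; returns a dict with "frame" (384x512x3 uint8, blue, green, red), "z_map" (384x512 float32, m along the optical axis (not along the pixel's ray), 0 where there is no reading), "K" (3x3 intrinsics, pixels), "R" (3x3) and "t" (3): a world point X has camera coordinates R X + t. Camera axes: x right, y down, z forward; pixel columns grow to the right and rows downward; lengths in m; the calibration is good to about 2 mm. A picture is of the moment at which its call begins.
- robot.hand_in(): hands the job in; it is judged then, once.
The state is a dict: "time_s": time; "joints": joint angles; "joint_velocities": joint speeds; "joint_torque": joint torques, N m; "tool_pos": TCP position; "orientation": TCP orientation; "contact_force": force on the tool from outside, world axes, zero at the start; "moment": the same for the moment, N m; "finger_gap": opening from 0.0 (shut) to 1.0 (fully open); "finger_force": force on a finger pad.
Only numpy, scipy, OpenCV 4.12 (cv2) and the standard library are available. Lean on these libraries where they do the work, as an engineer would, in place of code of your own. Each camera call takes 0.05 s, during which the arm holds its last target. There are 200 camera calls.

## Working session

There is one attempt and no reset: what is moved stays moved. The work goes in short steps, Python scripts to look and compute and a tool call to move; the robot and the scene stay as the last step left them, time stands still between calls to the robot, and variables do not carry over. Pictures are saved under pics/ and viewed, at most 10 in all, crops included, and the job is handed in when it is done.

Besides the shell and the picture viewer there is one more tool, called after ">>>" as name(argument=value, ...), one argument or row to a line, values as JSON. send_rows: Moves the arm, as the interface text tells. Its arguments: {"type":"object","properties":{"targets":{"type":"array"},"jaw":{"type":"number"},"force":{"type":"number"}},"required":["targets"]}

```bash
mkdir -p pics
cat > h.py <<'E'
import numpy as np, cv2
from bench import get_obs, cams, robot
from scipy.spatial.transform import Rotation as Ro
def ray(c,u,v,z):
    d=np.linalg.inv(c["K"])@np.array([u,v,1.]); R,t=c["R"],c["t"]
    o=-R.T@t; d=R.T@d; return o+d*(z-o[2])/d[2]
def cloud(c):
    z=c["z_map"]; v,u=np.mgrid[:z.shape[0],:z.shape[1]]
    p=np.stack([u,v,np.ones_like(u)],-1)@np.linalg.inv(c["K"]).T*z[...,None]
    return (p-c["t"])@c["R"]
def st():
    o=get_obs(); print(round(o["time_s"],2),np.round(o["tool_pos"],4),"R",np.round(Ro.from_rotvec(o["orientation"]).as_matrix(),3).tolist(),"F",np.round(o["contact_force"],1),"gap",round(float(o["finger_gap"]),3),o["finger_force"])
    return o
E
python3 - <<'E'
from h import *
st()
for n in("top","scene"):
    c=cams.get_image(n); np.savez(f"pics/{n}0.npz",**c)
    cv2.imwrite(f"pics/{n}0.png",cv2.resize(c["frame"],(800,600),interpolation=cv2.INTER_CUBIC))
    print(n,np.round(-c["R"].T@c["t"],3))
E
```

```text
0.0 [ 0.2811 -0.5854  0.2473] R [[0.901, 0.433, -0.001], [0.433, -0.901, 0.002], [-0.0, -0.002, -1.0]] F [-0.1  0.5 -0.7] gap 1.001 0.0
top [ 0.353 -0.021  1.604]
scene [1.019 0.38  0.817]
```

View pics/top0.png

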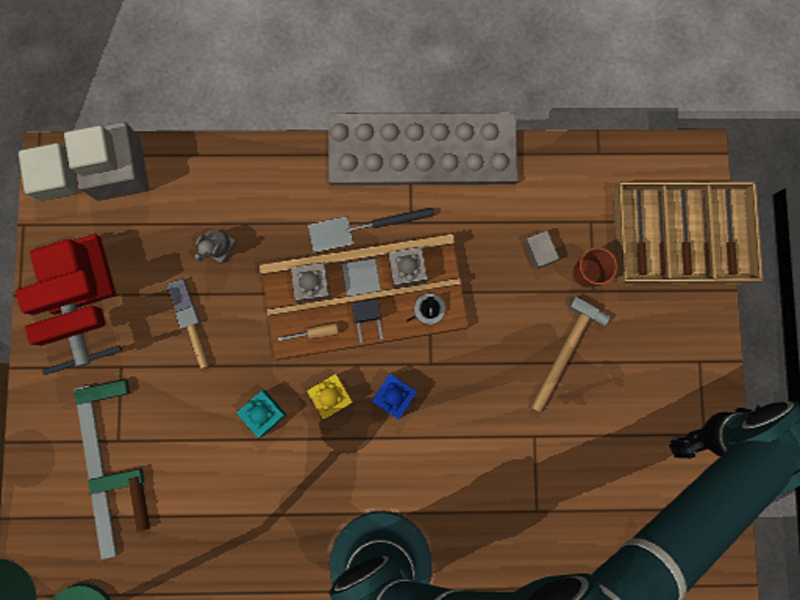

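View pics/scene0.png

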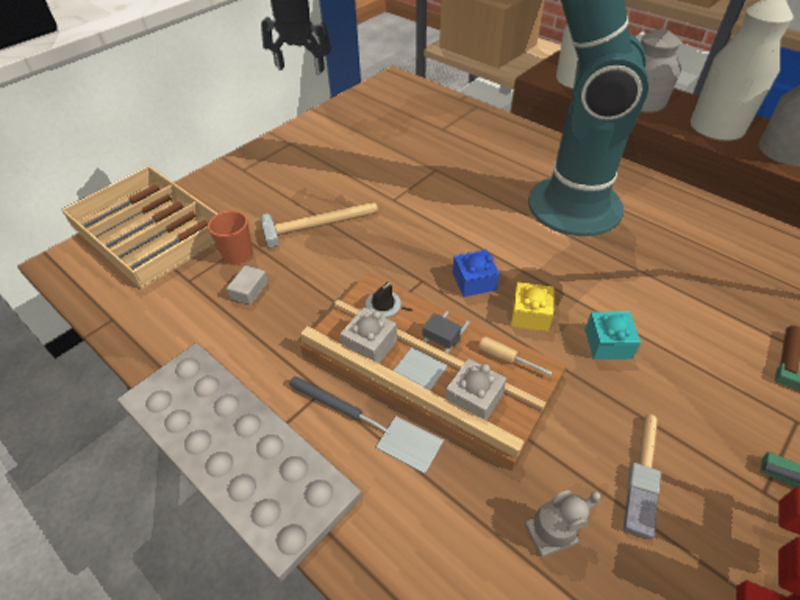

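The top view shows the fixture with the left blank at (310,282), the seat at (362,276) and the right blank at (407,267). The jaw is at (367,313), the knob at (430,309), and the index line is probably near (411,319). The scene view agrees. Next I measure poses from the fence, blank tops, jaw and knob.

Run:
```python
from h import *
c={n:dict(np.load(f"pics/{n}0.npz")) for n in("top","scene")}
fr=None
for n in("top","scene"):
    P=cloud(c[n]); x,y,z=P[...,0],P[...,1],P[...,2]
    roi=(x>.4)&(x<.8)&(y>-.3)&(y<.3)
    m=roi&(abs(z-.055)<.004)
    k,lab,s,_=cv2.connectedComponentsWithStats(m.astype(np.uint8))
    i=1+np.argmax(s[1:,4]); q=P[lab==i][:,:2]
    r=cv2.minAreaRect((q*1000).astype(np.float32)); print(n,"fence",r)
    f=q-q.mean(0); d=np.linalg.svd(f,full_matrices=False)[2][0]; d*=np.sign(d[1])
    print(" yaw deg",np.degrees(np.arctan2(-d[0],d[1])))
    print("board z", np.median(z[roi&(abs(z-.03)<.005)]))
```

```text
top fence ((650.1549072265625, 47.692413330078125), (22.19650650024414, 418.45050048828125), 8.85827922821045)
 yaw deg 8.836074437545028
board z 0.03023202211749741
scene fence ((618.9179077148438, 40.13990783691406), (92.18238830566406, 419.92266845703125), 8.497044563293457)
 yaw deg 8.479020412485825
board z 0.030994211858029266
```

```bash
cat >> h.py <<'E'
YAW=np.radians(8.8); O=np.array([.6028,.0403])
A=np.array([[np.cos(YAW),-np.sin(YAW)],[np.sin(YAW),np.cos(YAW)]])
def fix(P): return np.concatenate([(P[...,:2]-O)@A,P[...,2:]],-1)
def wor(p): return O+A@np.array(p)
E
python3 - <<'E'
from h import *
for n in("top","scene"):
    c=dict(np.load(f"pics/{n}0.npz")); F=fix(cloud(c)); x,y,z=[F[...,i] for i in range(3)]
    def rep(name,m,lo,hi):
        q=F[m&(z>lo)&(z<hi)]
        if len(q)<5: print(n,name,len(q)); return
        r=cv2.minAreaRect((q[:,:2]*1000).astype(np.float32))
        print(n,name,len(q),"mm rect",np.round(r[0],1),np.round(r[1],1),round(r[2],1),"ext x",np.round(np.percentile(q[:,0],[1,99])*1e3,1),"y",np.round(np.percentile(q[:,1],[1,99])*1e3,1),"z",np.round(np.percentile(q[:,2],[50,99])*1e3,1))
    ch=abs(x)<.045
    rep("left",ch&(y>.04)&(y<.21),.074,.083)
    rep("right",ch&(y<-.04)&(y>-.21),.074,.083)
    rep("jaw",(x<-.03)&(x>-.14)&(abs(y)<.04),.06,.08)
    rep("knob",(x<-.05)&(x>-.14)&(y<-.09)&(y>-.18),.058,.1)
    rep("base",(x<-.05)&(x>-.14)&(y<-.09)&(y>-.18),.035,.05)
    rep("fence",(x>.02)&(x<.07)&(abs(y)<.23),.052,.058)
    rep("rail",(x>-.06)&(x<-.03)&(abs(y)<.23),.039,.045)
    rep("board",(x<.1)&(x>-.2)&(abs(y)<.25),.027,.033)
# warp rectified fixture map of top view at 4px/mm near knob
c=dict(np.load("pics/top0.npz"))
def rect(c,x0,x1,y0,y1,zz,s):
    H=[]
    for fx,fy in((x1,y1),(x1,y0),(x0,y0),(x0,y1)):
        w=wor([fx,fy]); p=c["K"]@(c["R"]@np.array([*w,zz])+c["t"]); H.append(p[:2]/p[2])
    W,Hh=int((y1-y0)*s),int((x1-x0)*s)
    M=cv2.getPerspectiveTransform(np.float32(H),np.float32([[0,0],[W,0],[W,Hh],[0,Hh]]))
    return cv2.warpPerspective(c["frame"],M,(W,Hh),flags=cv2.INTER_CUBIC)
a=rect(c,-.145,-.035,-.21,-.06,.03,2600); c2=dict(np.load("pics/scene0.npz")); b=rect(c2,-.145,-.035,-.21,-.06,.03,2600)
cv2.imwrite("pics/knob.png",np.vstack([a,b])); print(a.shape)
E
```

```text
top left 211 mm rect [  0.9 107. ] [70.2 70.7] 88.8 ext x [-34.1  36. ] y [ 72.2 141.6] z [79.1 82.9]
top right 212 mm rect [   0.7 -101.4] [70.9 69.8] 0.1 ext x [-34.2  35.9] y [-136.  -67.] z [80.  82.9]
top jaw 210 mm rect [-76.6  -0.6] [40.5 55.8] 0.9 ext x [-96.7 -57.1] y [-28.   26.7] z [69.6 77.7]
top knob 63 mm rect [ -91.9 -135.4] [13.7 40.5] 79.9 ext x [-111.6  -71.4] y [-144.  -126.3] z [72.3 80.4]
top base 233 mm rect [ -95.3 -134.6] [88.5 87.9] 1.1 ext x [-135.7  -51.5] y [-175.2  -91.9] z [38.5 48.4]
top fence 435 mm rect [47.6 -0.3] [419.1  21.9] 90.0 ext x [37.6 58.1] y [-206.1  207.5] z [54.9 57.9]
top rail 281 mm rect [-41.6  -1. ] [417.1  18.7] 89.8 ext x [-50.3 -33.3] y [-206.1  205. ] z [41.8 44.9]
top board 2823 mm rect [-39.7  -0.3] [210.5 419.7] 0.0 ext x [-143.7   64.2] y [-206.9  206.6] z [30.2 32.9]
scene left 442 mm rect [  3.1 104.6] [70.7 71.1] 89.3 ext x [-31.8  38.5] y [ 70.2 139.7] z [80.6 82.9]
scene right 342 mm rect [   2.7 -104.1] [72.9 72.3] 1.0 ext x [-31.7  38.2] y [-138.3  -68.6] z [80.5 82.9]
scene jaw 290 mm rect [-74.9  -1.9] [56.4 41.9] 88.5 ext x [-93.7 -54.4] y [-29.8  25.5] z [70.6 74. ]
scene knob 97 mm rect [ -88.5 -137.6] [14.5 41.8] 80.6 ext x [-108.4  -68.2] y [-146.2 -128.1] z [73.1 77. ]
scene base 180 mm rect [ -84.9 -135.4] [63.1 62.9] 31.2 ext x [-120.6  -62.8] y [-169.4 -104.4] z [38.8 49.6]
scene fence 1200 mm rect [42.9 -3. ] [ 38.8 419.7] 0.3 ext x [36.3 60.7] y [-205.9  203.8] z [55.6 57.9]
scene rail 380 mm rect [-43.5  -2.6] [418.7  28.7] 89.1 ext x [-51.4 -34.9] y [-209.2  204.5] z [42.5 44.8]
scene board 4492 mm rect [-65.1  -3.6] [267.7 421.7] 0.3 ext x [-142.6   66.9] y [-209.8  205.3] z [30.8 32.9]
(285, 390, 3)
```

View pics/knob.png

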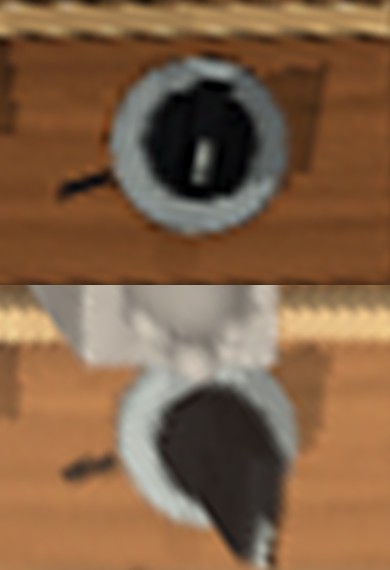

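The index line is at about 1.24 rad, and the pointer is at about 0.17 rad. I'll use an origin averaged between the two cameras. Next I work out the approach behind the right blank.

```bash
cat >> h.py <<'E'
O=np.array([.6043,.0393])
def go(fx,fy,z,yaw=0.):  # mm, mm, mm (world z), deg in fixture
    o=get_obs(); R=Ro.from_rotvec(o["orientation"]).as_matrix()
    d=R.T@(np.array([*wor([fx/1e3,fy/1e3]),z/1e3])-o["tool_pos"])*1e3
    cy=np.degrees(np.arctan2(R[1,0],R[0,0]))
    print("shift",np.round(d,1),"turn",round((cy-(np.degrees(YAW)+yaw)+180)%360-180,1))
def pos():
    o=get_obs(); R=Ro.from_rotvec(o["orientation"]).as_matrix()
    p=fix(o["tool_pos"][None])[0]*1e3
    print("t",round(o["time_s"],2),"fix mm",np.round(p,1),"yaw",round(np.degrees(np.arctan2(R[1,0],R[0,0])-YAW),1),"Ffix",np.round(A.T@o["contact_force"][:2],2),round(o["contact_force"][2],2),"gap",round(float(o["finger_gap"]),3))
E
python3 -c "
from h import *
pos(); go(1,-185,200); go(1,-175,62)"
```

```text
t 0.1 fix mm [-414.9 -568.   247.4] yaw 16.9 Ffix [-0.92  0.52] 0.57 gap 0.999
shift [ 509.1 -245.9   47.8] turn 16.9
shift [ 512.  -255.2  185.8] turn 16.9
```

>>> send_rows(
  targets=[
    [50,-24,0,2],
    [110,-53,0,4],
    [170,-82,10,6],
    [230,-111,20,8],
    [290,-140,30,10],
    [350,-169,40,12],
    [410,-198,47,15],
    [460,-222,47,16.9],
  ],
  jaw=0,
  force=30,
)

```text
time_s: 1.1
tool_pos: [0.5873, -0.2014, 0.2012]
orientation: [-3.132, -0.237, 0.002]
contact_force: [1.0, -0.7, 0.5]
finger_gap: -0.001
finger_force: 0.0
```

```bash
python3 -c "
from h import *
pos(); go(1.5,-178,62)"
```

```text
t 1.1 fix mm [ -53.6 -235.3  201.2] yaw -0.1 Ffix [ 0.88 -0.86] 0.54 gap -0.001
shift [ 55.1 -57.3 139.1] turn -0.1
```

>>> send_rows(
  targets=[
    [30,-30,10,0],
    [55,-55,30,0],
    [55,-57,70,0],
    [55,-57,110,0],
    [55,-57,130,0],
    [55,-57,139,0],
    [55,-57,139,0],
    [55,-57,139,0],
  ],
)

```text
time_s: 2.1
tool_pos: [0.6336, -0.1386, 0.0646]
orientation: [3.132, 0.239, 0.004]
contact_force: [-0.8, 1.0, -0.6]
finger_gap: -0.002
finger_force: 0.0
```

>>> send_rows(
  targets=[
    [0,-3,0,0],
    [0,-6,0,0],
    [0,-9,0,0],
    [0,-12,0,0],
    [0,-14,0,0],
    [0,-16,0,0],
    [0,-18,0,0],
    [0,-20,0,0],
  ],
)

```text
time_s: 3.1
tool_pos: [0.6295, -0.1185, 0.0631]
orientation: [3.132, 0.24, -0.0]
contact_force: [-0.1, -0.2, 0.3]
finger_gap: 0.003
finger_force: 0.0
```

```bash
python3 -c "
from h import *
pos()"
```

```text
t 3.1 fix mm [   0.7 -159.8   63.1] yaw -0.1 Ffix [-0.12 -0.2 ] 0.3 gap 0.003
```

>>> send_rows(
  targets=[
    [0,-2,0,0],
    [0,-4,0,0],
    [0,-6,0,0],
    [0,-8,0,0],
    [0,-10,0,0],
    [0,-12,0,0],
    [0,-14,0,0],
    [0,-16,0,0],
  ],
)

```text
time_s: 4.1
tool_pos: [0.6271, -0.1027, 0.0631]
orientation: [3.132, 0.24, 0.0]
contact_force: [-0.2, -0.6, 0.4]
finger_gap: -0.007
finger_force: 0.4
```

```bash
python3 -c "
from h import *
pos()"
```

```text
t 4.1 fix mm [   0.8 -143.8   63.1] yaw -0.0 Ffix [-0.24 -0.55] 0.43 gap -0.007
```

>>> send_rows(
  targets=[
    [0,-1,0,0],
    [0,-2,0,0],
    [0,-3,0,0],
    [0,-4,0,0],
    [0,-5,0,0],
  ],
)

```text
time_s: 4.72
tool_pos: [0.6263, -0.0978, 0.0631]
orientation: [3.132, 0.24, 0.0]
contact_force: [0.7, -1.0, -0.3]
finger_gap: -0.003
finger_force: 0.5
```

```bash
python3 -c "
from h import *
pos()
c=cams.get_image('top'); F=fix(cloud(c)); x,y,z=[F[...,i] for i in range(3)]
q=F[(abs(x)<.045)&(y<-.04)&(y>-.16)&(z>.074)&(z<.083)]; print(np.percentile(q[:,1],[1,50,99])*1e3)
pos()"
```

```text
t 4.72 fix mm [   0.8 -138.8   63.1] yaw -0.1 Ffix [ 0.55 -1.09] -0.34 gap -0.003
[-100.01572101  -65.81245038  -52.89041863]
t 4.78 fix mm [   0.8 -138.6   63.1] yaw -0.0 Ffix [-0.47 -0.33] 0.08 gap -0.004
```

The right blank moved about 13 mm with no more than 1 N, so it is very likely the hollow one. Now I feel the left blank.

>>> send_rows(
  targets=[
    [0,5,0,0],
    [0,5,-30,0],
    [0,5,-80,0],
    [0,-40,-90,0],
    [0,-100,-90,0],
    [0,-160,-90,0],
    [0,-220,-90,0],
    [0,-270,-90,0],
  ],
)

```text
time_s: 5.78
tool_pos: [0.5846, 0.1716, 0.1533]
orientation: [-3.132, -0.242, -0.0]
contact_force: [0.1, -1.1, 0.4]
finger_gap: 0.001
finger_force: 0.0
```

>>> send_rows(
  targets=[
    [0,-40,0,0],
    [0,-46,0,0],
    [0,-46,0,0],
    [0,-46,40,0],
    [0,-46,80,0],
    [0,-46,89,0],
    [0,-46,90,0],
    [0,-46,90,0],
  ],
)

```text
time_s: 6.78
tool_pos: [0.5795, 0.2144, 0.0646]
orientation: [-3.132, -0.238, -0.004]
contact_force: [-0.5, 0.1, -0.6]
finger_gap: 0.002
finger_force: 0.0
```

```bash
python3 -c "
from h import *
pos()"
```

```text
t 6.78 fix mm [  2.3 176.9  64.6] yaw -0.1 Ffix [-0.43  0.18] -0.64 gap 0.002
```

>>> send_rows(
  targets=[
    [0,5,0,0],
    [0,10,0,0],
    [0,14,0,0],
    [0,18,0,0],
    [0,20,0,0],
    [0,22,0,0],
    [0,24,0,0],
    [0,26,0,0],
  ],
)

```text
time_s: 7.78
tool_pos: [0.5817, 0.1903, 0.0631]
orientation: [-3.131, -0.242, 0.0]
contact_force: [-1.4, 4.5, 0.1]
finger_gap: -0.0
finger_force: 2.1
```

>>> send_rows(
  targets=[
    [0,2,0,0],
    [0,4,0,0],
    [0,6,0,0],
    [0,8,0,0],
    [0,10,0,0],
  ],
)

```text
time_s: 8.4
tool_pos: [0.5837, 0.1787, 0.063]
orientation: [3.132, 0.24, -0.0]
contact_force: [-0.7, 3.5, -0.8]
finger_gap: 0.005
finger_force: 2.0
```

```bash
python3 -c "
from h import *
pos()
c=cams.get_image('top'); F=fix(cloud(c)); x,y,z=[F[...,i] for i in range(3)]
for s in(1,-1):
  q=F[(abs(x)<.045)&(y*s>.03)&(y*s<.16)&(z>.074)&(z<.083)]; print(np.percentile(q[:,1],[1,50,99])*1e3)
pos()"
```

```text
t 8.4 fix mm [  1.  140.9  63. ] yaw -0.0 Ffix [-0.11  3.61] -0.76 gap 0.005
[ 59.34251328  72.72640493 113.34213731]
[-121.86319412  -87.25126977  -52.92057321]
t 8.45 fix mm [  1.  140.5  63.1] yaw -0.1 Ffix [0.42 3.27] 0.28 gap -0.0
```

The left blank takes about 3.5–4.5 N, so it is the solid one. I slide it to the seat.

>>> send_rows(
  targets=[
    [0,5,0,0],
    [0,12,0,0],
    [0,20,0,0],
    [0,29,0,0],
    [0,38,0,0],
    [0,47,0,0],
    [0,55,0,0],
    [0,62,0,0],
  ],
)

```text
time_s: 9.45
tool_pos: [0.5936, 0.1177, 0.0636]
orientation: [-3.132, -0.24, -0.002]
contact_force: [-0.8, 4.8, 2.6]
finger_gap: 0.002
finger_force: 2.7
```

>>> send_rows(
  targets=[
    [0,4,0,0],
    [0,8,0,0],
    [0,11,0,0],
    [0,14,0,0],
    [0,16,0,0],
    [0,18,0,0],
    [0,20,0,0],
  ],
)

```text
time_s: 10.32
tool_pos: [0.5967, 0.0987, 0.0639]
orientation: [-3.131, -0.241, -0.002]
contact_force: [-0.8, 6.8, 4.7]
finger_gap: 0.001
finger_force: 3.3
```

```bash
cat >> h.py <<'E'
def blank():
    c=cams.get_image('top'); F=fix(cloud(c)); x,y,z=[F[...,i] for i in range(3)]
    q=F[(abs(x)<.045)&(y>-.05)&(y<.1)&(z>.066)&(z<.085)]; print("solid: y",np.round(np.percentile(q[:,1],[1,99])*1e3,1),"x",np.round(np.percentile(q[:,0],[1,99])*1e3,1),"ztop",np.round(np.percentile(q[:,2],[10,25,40,50])*1e3,1))
E
python3 -c "
from h import *
pos();blank()"
```

```text
t 10.32 fix mm [ 1.6 59.9 63.9] yaw -0.0 Ffix [0.26 6.8 ] 4.72 gap 0.001
solid: y [-22.5  17.8] x [-33.8  36.4] ztop [71.2 73.3 75.  76.1]
```

>>> send_rows(
  targets=[
    [0,2,0,0],
    [0,4,0,0],
    [0,5,0,0],
    [0,6,0,0],
    [0,7,0,0],
    [0,8,0,0],
  ],
)

```text
time_s: 11.12
tool_pos: [0.5974, 0.0899, 0.0631]
orientation: [-3.132, -0.24, -0.0]
contact_force: [-1.6, 4.4, 1.2]
finger_gap: 0.002
finger_force: 2.4
```

```bash
python3 -c "
from h import *
pos();blank()"
```

```text
t 11.12 fix mm [ 0.9 51.1 63.1] yaw -0.0 Ffix [-0.93  4.62] 1.21 gap 0.002
solid: y [-31.5   7.8] x [-34.1  35.3] ztop [71.1 72.6 74.6 76. ]
```

>>> send_rows(
  targets=[
    [0,1,0,0],
    [0,2,0,0],
    [0,2,0,0],
  ],
)

```text
time_s: 11.55
tool_pos: [0.5976, 0.0876, 0.0629]
orientation: [3.132, 0.239, -0.001]
contact_force: [-0.7, 3.9, 0.9]
finger_gap: -0.004
finger_force: 2.1
```

```bash
python3 -c "
from h import *
pos();blank()"
```

```text
t 11.55 fix mm [ 0.8 48.7 62.9] yaw -0.1 Ffix [-0.07  3.92] 0.87 gap -0.004
solid: y [-33.9   4.5] x [-34.5  35.5] ztop [70.9 73.3 74.8 75.9]
```

>>> send_rows(
  targets=[
    [0,-4,0,0],
    [0,-10,0,0],
    [0,-10,-40,0],
    [0,-10,-90,0],
    [-50,-60,-90,0],
    [-110,-100,-90,0],
    [-160,-100,-90,0],
  ],
)

```text
time_s: 12.48
tool_pos: [0.4256, 0.1642, 0.1533]
orientation: [-3.132, -0.244, -0.002]
contact_force: [-0.4, 0.4, 0.4]
finger_gap: 0.005
finger_force: 0.0
```

```bash
python3 -c "
from h import *
pos()
for n in('top','scene'):
  c=cams.get_image(n); F=fix(cloud(c)); x,y,z=[F[...,i] for i in range(3)]
  for nm,l,h in(('solid',-.048,.06),('hollow',-.16,-.05)):
    q=F[(abs(x)<.042)&(y>l)&(y<h)&(z>.066)&(z<.085)]
    print(n,nm,'x',np.round(np.percentile(q[:,0],[1,99])*1e3,1),'y',np.round(np.percentile(q[:,1],[1,99])*1e3,1),'z pct',np.round(np.percentile(q[:,2],[10,30,50,70])*1e3,1))
  q=F[(x>-.13)&(x<-.04)&(abs(y)<.04)&(z>.06)&(z<.08)]; print('jaw x',np.round(np.percentile(q[:,0],[1,99])*1e3,1),'y',np.round(np.percentile(q[:,1],[1,99])*1e3,1))
"
```

```text
t 12.47 fix mm [-157.5  150.8  153.3] yaw 0.1 Ffix [-0.34  0.5 ] 0.36 gap 0.005
top solid x [-34.4  35.5] y [-29.5  39.4] z pct [75.2 78.1 79.9 81.7]
top hollow x [-35.3  34.2] y [-121.9  -52.8] z pct [75.  77.7 79.3 81.4]
jaw x [-97.8 -58.5] y [-26.7  27.9]
scene solid x [-31.4  38.2] y [-31.6  38. ] z pct [71.6 79.2 80.3 81.1]
scene hollow x [-32.9  37.8] y [-123.7  -54.2] z pct [71.7 79.  80.3 81.2]
jaw x [-94.6 -55.4] y [-28.6  26.7]
```

The blank hasn't dropped yet: its top is still level with the hollow one, and its centre is at about y=+4. I go back and push a few mm more.

>>> send_rows(
  targets=[
    [50,0,0,0],
    [110,40,0,0],
    [158,88,0,0],
    [158,92,0,0],
    [158,92,40,0],
    [158,92,80,0],
    [158,92,90,0],
    [158,92,90,0],
  ],
)

```text
time_s: 13.58
tool_pos: [0.5971, 0.0957, 0.0631]
orientation: [3.132, 0.24, -0.001]
contact_force: [-0.2, -0.1, 0.8]
finger_gap: 0.004
finger_force: 0.0
```

>>> send_rows(
  targets=[
    [0,4,0,0],
    [0,7,0,0],
    [0,9,0,0],
    [0,10,0,0],
    [0,11,0,0],
    [0,12,0,0],
  ],
)

```text
time_s: 14.32
tool_pos: [0.5996, 0.0862, 0.064]
orientation: [-3.13, -0.242, -0.003]
contact_force: [-0.8, 3.7, -1.4]
finger_gap: 0.0
finger_force: 1.6
```

```bash
cat >> h.py <<'E'
def seat():
    for n in('top','scene'):
        c=cams.get_image(n); F=fix(cloud(c)); x,y,z=[F[...,i] for i in range(3)]
        q=F[(x>-.03)&(x<.03)&(y>-.028)&(y<.0)&(z>.06)]; 
        e=F[(abs(x)<.03)&(y>-.048)&(y<.03)&(z>.068)&(z<.085)]
        print(n,'z hist',np.histogram(q[:,2]*1e3,[68,70,72,74,76,78,80,82,84,90])[0],'ymin',np.round(np.percentile(e[:,1],[0,1,3])*1e3,1))
E
python3 -c "
from h import *
pos();seat()"
```

```text
t 14.32 fix mm [ 2.5 47.  64. ] yaw 0.1 Ffix [-0.22  3.76] -1.41 gap 0.0
top z hist [ 3  5 12  8 15 13 13 12 22] ymin [-35.7 -35.4 -35. ]
scene z hist [ 0  0  0 14 23  8  7  7 30] ymin [-38.3 -37.2 -36.6]
```

>>> send_rows(
  targets=[
    [0,0.5,0,0],
    [0,1,0,0],
    [0,1,0,0],
  ],
)

```text
time_s: 14.8
tool_pos: [0.5993, 0.0831, 0.0631]
orientation: [-3.132, -0.24, -0.0]
contact_force: [-0.0, 5.6, -1.1]
finger_gap: 0.001
finger_force: 2.5
```

```bash
python3 -c "
from h import *
pos();seat()"
```

```text
t 14.8 fix mm [ 1.8 44.1 63.1] yaw -0.0 Ffix [0.81 5.58] -1.11 gap 0.001
top z hist [ 3 11 18 10  5  7  3 12 26] ymin [-37.1 -37.  -36.6]
scene z hist [ 0  0  4 20 12  7  6  7 41] ymin [-40.1 -39.7 -38.8]
```

>>> send_rows(
  targets=[
    [0,-4,0,0],
    [0,-12,0,0],
    [0,-12,-40,0],
    [0,-12,-90,0],
    [-50,-60,-90,0],
    [-110,-100,-90,0],
    [-160,-100,-90,0],
  ],
)

```text
time_s: 15.78
tool_pos: [0.426, 0.1591, 0.1534]
orientation: [-3.131, -0.244, -0.002]
contact_force: [-0.3, 0.0, 0.3]
finger_gap: 0.004
finger_force: 0.0
```

Run:
```python
from h import *
pos()
for n in('top','scene'):
  c=cams.get_image(n); F=fix(cloud(c)); x,y,z=[F[...,i] for i in range(3)]
  for nm,l,h,a,b in(('solid',-.048,.06,.066,.080),('hollow',-.16,-.05,.072,.085)):
    q=F[(abs(x)<.045)&(y>l)&(y<h)&(z>a)&(z<b)]
    print(n,nm,'x',np.round(np.percentile(q[:,0],[1,99])*1e3,1),'y',np.round(np.percentile(q[:,1],[1,99])*1e3,1))
    for s in(1,-1):
      e=F[(abs(x)<.03)&(abs(y-(0 if nm=='solid' else -.088)-s*.028)<.004)&(z>.06)]; print('  edge z',s,np.round(np.median(e[:,2])*1e3,1))
  q=F[(x>-.13)&(x<-.04)&(abs(y)<.04)&(z>.06)&(z<.08)]; print('jaw x',np.round(np.percentile(q[:,0],[1,99])*1e3,1),'y',np.round(np.percentile(q[:,1],[1,99])*1e3,1))
  if n=='scene': cv2.imwrite('pics/s1.png',cv2.resize(c['frame'][170:310,180:370],None,fx=4,fy=4,interpolation=cv2.INTER_CUBIC))
```

```text
t 15.78 fix mm [-157.9  145.7  153.4] yaw 0.1 Ffix [-0.25  0.06] 0.25 gap 0.004
top solid x [-35.   35.4] y [-36.2  32.3]
  edge z 1 74.7
  edge z -1 75.0
top hollow x [-35.2  35. ] y [-121.7  -52.8]
  edge z 1 80.0
  edge z -1 80.2
jaw x [-97.7 -58.6] y [-26.6  28. ]
scene solid x [-32.1  37.7] y [-38.8  31. ]
  edge z 1 74.0
  edge z -1 75.5
scene hollow x [-33.5  37.4] y [-124.3  -54.5]
  edge z 1 80.5
  edge z -1 80.7
jaw x [-95.7 -55.3] y [-28.9  26.6]
```

View pics/s1.png

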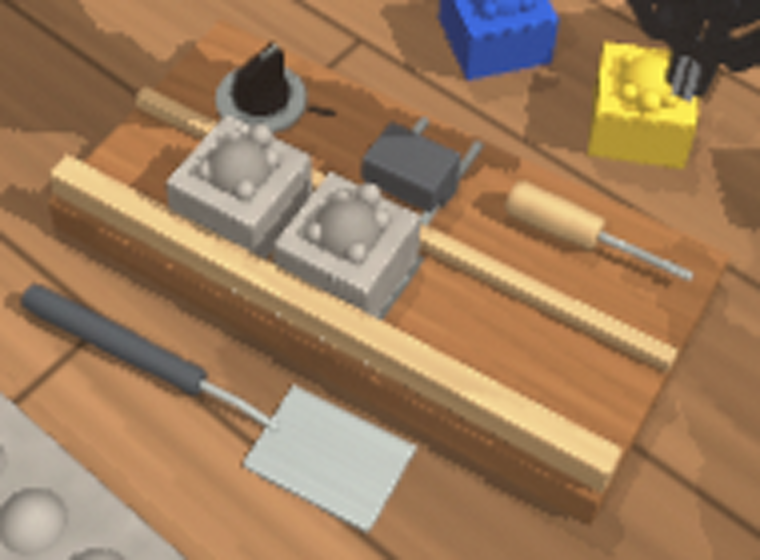

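The solid blank has dropped about 5.7 mm into the seat and is level, with its centre at y≈-3. In the crop it is at (345,245), the hollow blank is at (240,190), and the jaw at (410,165) has two rods behind it. Next is the jaw.

Run:
```python
from h import *
for n in('top','scene'):
  c=dict(np.load(f"pics/{n}0.npz")); F=fix(cloud(c)); x,y,z=[F[...,i] for i in range(3)]
  q=F[(x>-.135)&(x<-.102)&(abs(y)<.05)&(z>.034)]
  q=q[np.argsort(q[:,1])]; print(n,len(q)); print(np.round(q[::max(1,len(q)//24)]*1e3).astype(int).tolist())
pos(); go(-122,-0.5,120); go(-122,-0.5,60)
```

```text
top 52
[[-106, -49, 35], [-115, -44, 36], [-104, -36, 36], [-123, -29, 35], [-115, -24, 36], [-108, -21, 37], [-135, -20, 35], [-107, -15, 35], [-105, -2, 35], [-114, 3, 38], [-127, 5, 36], [-120, 8, 36], [-127, 9, 36], [-120, 11, 36], [-105, 16, 34], [-122, 18, 36], [-105, 22, 40], [-131, 23, 34], [-114, 24, 36], [-124, 25, 36], [-114, 27, 34], [-131, 29, 41], [-123, 32, 37], [-133, 37, 38], [-125, 39, 35], [-134, 47, 34]]
scene 15
[[-106, -48, 34], [-132, -26, 34], [-124, -25, 35], [-129, -24, 34], [-130, -22, 35], [-124, 18, 34], [-128, 19, 36], [-113, 20, 35], [-130, 21, 35], [-116, 22, 37], [-122, 22, 35], [-115, 23, 34], [-132, 23, 34], [-121, 26, 35], [-132, 49, 34]]
t 15.88 fix mm [-164.4  143.8  151.9] yaw 0.2 Ffix [0.17 0.45] 1.07 gap -0.005
shift [ 42.1 144.3  32. ] turn 0.2
shift [ 42.6 144.2  92. ] turn 0.2
```

>>> send_rows(
  targets=[
    [20,50,0,0],
    [36,105,0,0],
    [42,138,10,0],
    [42,144,40,0],
    [42,144,75,0],
    [42,144,90,0],
    [42,144,92,0],
    [42,144,92,0],
  ],
)

```text
time_s: 16.88
tool_pos: [0.4917, 0.0215, 0.0618]
orientation: [3.132, 0.24, 0.002]
contact_force: [1.2, -0.2, -0.3]
finger_gap: 0.004
finger_force: 0.0
```

```bash
python3 -c "
from h import *
pos()"
```

```text
t 16.88 fix mm [-114.    -0.4   61.8] yaw -0.0 Ffix [ 1.14 -0.34] -0.27 gap 0.004
```

>>> send_rows(
  targets=[
    [2,0,0,0],
    [5,0,0,0],
    [8,0,0,0],
    [11,0,0,0],
    [14,0,0,0],
    [17,0,0,0],
    [19,0,0,0],
    [21,0,0,0],
  ],
)

```text
time_s: 17.88
tool_pos: [0.5117, 0.0245, 0.061]
orientation: [3.132, 0.24, -0.001]
contact_force: [-0.7, 0.7, 1.5]
finger_gap: -0.003
finger_force: 1.1
```

```bash
python3 -c "
from h import *
pos()"
```

```text
t 17.88 fix mm [-93.8  -0.4  61. ] yaw -0.0 Ffix [-0.62  0.83] 1.47 gap -0.003
```

>>> send_rows(
  targets=[
    [1,0,0,0],
    [2,0,0,0],
    [3,0,0,0],
    [4,0,0,0],
    [5,0,0,0],
  ],
)

```text
time_s: 18.5
tool_pos: [0.5166, 0.0253, 0.061]
orientation: [3.132, 0.24, -0.0]
contact_force: [-1.3, -0.9, -1.2]
finger_gap: 0.002
finger_force: 1.0
```

```bash
python3 -c "
from h import *
pos()"
```

```text
t 18.5 fix mm [-88.8  -0.4  61. ] yaw -0.0 Ffix [-1.39 -0.69] -1.23 gap 0.002
```

>>> send_rows(
  targets=[
    [1,0,0,0],
    [2,0,0,0],
    [3,0,0,0],
    [4,0,0,0],
  ],
)

```text
time_s: 19.0
tool_pos: [0.5206, 0.0259, 0.061]
orientation: [3.132, 0.24, -0.0]
contact_force: [-1.8, 0.4, -1.5]
finger_gap: 0.002
finger_force: 1.0
```

>>> send_rows(
  targets=[
    [0.5,0,0,0],
    [1,0,0,0],
    [1.5,0,0,0],
  ],
)

```text
time_s: 19.38
tool_pos: [0.5221, 0.0261, 0.0611]
orientation: [3.132, 0.24, -0.0]
contact_force: [-2.1, 0.1, -1.7]
finger_gap: -0.0
finger_force: 1.5
```

```bash
python3 -c "
from h import *
pos()"
```

```text
t 19.38 fix mm [-83.3  -0.5  61.1] yaw -0.0 Ffix [-2.05  0.42] -1.73 gap -0.0
```

>>> send_rows(
  targets=[
    [0.5,0,0,0],
    [1,0,0,0],
    [1.5,0,0,0],
    [2,0,0,0],
  ],
)

```text
time_s: 19.88
tool_pos: [0.5227, 0.0262, 0.0611]
orientation: [3.132, 0.24, -0.005]
contact_force: [-6.5, 0.3, 4.0]
finger_gap: 0.001
finger_force: 3.3
```

```bash
python3 -c "
from h import *
pos()
for n in('top','scene'):
  c=cams.get_image(n); F=fix(cloud(c)); x,y,z=[F[...,i] for i in range(3)]
  q=F[(x>-.1)&(x<-.03)&(abs(y)<.04)&(z>.064)&(z<.073)]; print('jaw x',np.round(np.percentile(q[:,0],[1,99])*1e3,1),len(q))
  q=F[(x>-.06)&(x<.045)&(abs(y+.003)<.03)&(z>.073)&(z<.08)]; print('blank x',np.round(np.percentile(q[:,0],[1,99])*1e3,1))
"
```

```text
t 19.88 fix mm [-82.6  -0.4  61.1] yaw -0.0 Ffix [-6.4   1.31] 3.96 gap 0.001Traceback (most recent call last):
  File "<string>", line 6, in <module>
    q=F[(x>-.1)&(x<-.03)&(abs(y)<.04)&(z>.064)&(z<.073)]; print('jaw x',np.round(np.percentile(q[:,0],[1,99])*1e3,1),len(q))
                                                                                 ~~~~~~~~~~~~~^^^^^^^^^^^^^^^
    return _quantile_unchecked(
        a, q, axis, out, overwrite_input, method, keepdims, weights)
    return _ureduce(a,
                    func=_quantile_ureduce_func,
    ...<5 lines>...
                    overwrite_input=overwrite_input,
                    method=method)
    r = func(a, **kwargs)
    result = _quantile(arr,
                       quantiles=q,
    ...<2 lines>...
                       out=out,
                       weights=wgt)
    slices_having_nans = np.isnan(arr[-1, ...])
                                  ~~~^^^^^^^^^
IndexError: index -1 is out of bounds for axis 0 with size 0
```

>>> send_rows(
  targets=[
    [0.5,0,0,0],
    [1,0,0,0],
    [1.5,0,0,0],
  ],
)

```text
time_s: 20.3
tool_pos: [0.5232, 0.0263, 0.061]
orientation: [3.132, 0.239, -0.008]
contact_force: [-9.7, -0.4, 7.7]
finger_gap: 0.005
finger_force: 4.8
```

```bash
python3 -c "
from h import *
pos()"
```

```text
t 20.3 fix mm [-82.1  -0.5  61. ] yaw -0.1 Ffix [-9.68  1.12] 7.66 gap 0.005
```

>>> send_rows(
  targets=[
    [0.5,0,0,0],
    [1,0,0,0],
    [1.5,0,0,0],
  ],
)

```text
time_s: 20.68
tool_pos: [0.5239, 0.0264, 0.061]
orientation: [3.132, 0.24, -0.011]
contact_force: [-12.5, -1.0, 9.4]
finger_gap: 0.006
finger_force: 6.0
```

```bash
python3 -c "
from h import *
pos()"
```

```text
t 20.68 fix mm [-81.4  -0.4  61. ] yaw -0.1 Ffix [-12.51   0.94] 9.38 gap 0.006
```

>>> send_rows(
  targets=[
    [0.5,0,0,0],
    [1,0,0,0],
    [1.5,0,0,0],
    [2,0,0,0],
  ],
)

```text
time_s: 21.18
tool_pos: [0.5239, 0.0264, 0.0607]
orientation: [3.131, 0.239, -0.017]
contact_force: [-17.5, -0.3, 13.5]
finger_gap: -0.002
finger_force: 8.6
```

```bash
python3 -c "
from h import *
pos()"
```

```text
t 21.18 fix mm [-81.4  -0.5  60.7] yaw -0.1 Ffix [-17.34   2.43] 13.51 gap -0.002
```

>>> send_rows(
  targets=[
    [0.5,0,0,0],
    [1,0,0,0],
    [1,0,0,0],
  ],
)

```text
time_s: 21.55
tool_pos: [0.5239, 0.0263, 0.0604]
orientation: [3.131, 0.239, -0.021]
contact_force: [-18.2, -1.8, 13.5]
finger_gap: 0.005
finger_force: 9.1
```

```bash
python3 -c "
from h import *
pos()"
```

```text
t 21.55 fix mm [-81.4  -0.5  60.4] yaw -0.1 Ffix [-18.26   1.05] 13.51 gap 0.005
```

>>> send_rows(
  targets=[
    [0.5,0,0,0],
    [1,0,0,0],
    [1,0,0,0],
    [1,0,0,0],
  ],
)

```text
time_s: 22.05
tool_pos: [0.524, 0.0263, 0.0603]
orientation: [3.131, 0.239, -0.024]
contact_force: [-20.6, -2.1, 15.7]
finger_gap: 0.001
finger_force: 10.4
```

```bash
python3 -c "
from h import *
pos()"
```

```text
t 22.05 fix mm [-81.4  -0.5  60.3] yaw -0.1 Ffix [-20.65   1.04] 15.73 gap 0.001
```

>>> send_rows(
  targets=[
    [-3,0,0,0],
    [-8,0,0,0],
    [-16,0,0,0],
    [-20,0,-10,0],
    [-20,0,-40,0],
    [-25,0,-80,0],
    [-40,50,-80,0],
    [-40,110,-80,0],
  ],
)

```text
time_s: 23.05
tool_pos: [0.5087, -0.0875, 0.143]
orientation: [3.132, 0.245, 0.005]
contact_force: [1.1, -0.8, 0.1]
finger_gap: -0.006
finger_force: 0.0
```

>>> send_rows(
  targets=[
    [-60,50,0,0],
    [-90,80,0,0],
    [-90,80,0,0],
  ],
  jaw=45,
)

```text
time_s: 23.42
tool_pos: [0.429, -0.1842, 0.1419]
orientation: [3.132, 0.226, -0.0]
contact_force: [0.3, 0.6, -0.0]
finger_gap: 0.527
finger_force: 0.0
```

Run:
```python
from h import *
pos()
for n in('top','scene'):
  c=cams.get_image(n); F=fix(cloud(c)); x,y,z=[F[...,i] for i in range(3)]
  q=F[(x>-.12)&(x<-.025)&(abs(y)<.035)&(z>.06)&(z<.0722)]; print(n,'jaw x',np.round(np.percentile(q[:,0],[1,99])*1e3,1),len(q))
  q=F[(x>-.05)&(x<.045)&(abs(y+.003)<.036)&(z>.0728)&(z<.08)]; print('blank x',np.round(np.percentile(q[:,0],[1,99])*1e3,1),'y',np.round(np.percentile(q[:,1],[1,99])*1e3,1))
  for s in(1,-1):
      e=F[(abs(x)<.03)&(abs(y+.003-s*.028)<.004)&(z>.06)]; print('  edge z',s,np.round(np.median(e[:,2])*1e3,1))
  q=F[(x<-.05)&(x>-.14)&(y<-.09)&(y>-.18)&(z>.058)&(z<.08)]
  r=cv2.minAreaRect((q[:,:2]*1000).astype(np.float32)); print('knob',np.round(r[0],1),np.round(r[1],1),round(r[2],1),'z',np.round(np.percentile(q[:,2],[50,90,99])*1e3,1))
  if n=='top': cv2.imwrite('pics/t2.png',cv2.resize(c['frame'][140:240,160:310],None,fx=5,fy=5,interpolation=cv2.INTER_CUBIC))
```

```text
t 23.43 fix mm [-207.5 -194.1  141.9] yaw -0.5 Ffix [0.41 0.56] -0.04 gap 0.527
top jaw x [-73.4 -29.1] 148
blank x [-46.5  35.6] y [-37.   32.2]
  edge z 1 74.7
  edge z -1 75.2
knob [ -92.8 -134.4] [13.8 40.8] 81.0 z [73.  77.3 79.2]
scene jaw x [-70.5 -30. ] 204
blank x [-38.9  38.9] y [-38.3  30.4]
  edge z 1 74.8
  edge z -1 74.8
knob [ -91.  -135.9] [15.2 41.8] 79.9 z [72.6 75.4 76.6]
```

View pics/t2.png

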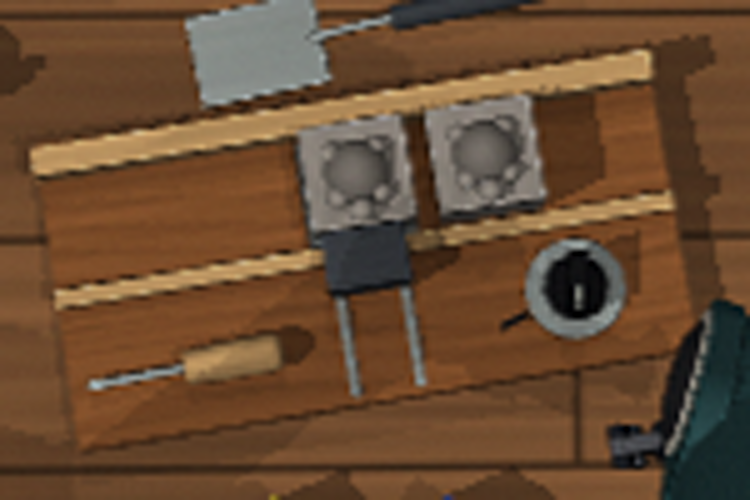

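The jaw is snug: its rear is at about -72 mm, so the joint is at about 0.040, and the blank sits against the fence and is still down. In the crop the knob is at (577,288), its pointer is down and slightly left, and the index line is at (515,321). Next I grip the knob.

```bash
python3 -c "
from h import *
pos(); go(-92,-135.2,110,-9.5); go(-92,-135.2,66,-9.5); print(np.round(get_obs()['joints'],2))"
```

```text
t 23.52 fix mm [-203.8 -190.9  142. ] yaw -0.1 Ffix [-0.14  0.5 ] 0.45 gap 0.528
shift [111.6 -55.9  32.2] turn 9.4
shift [111.5 -56.   76.2] turn 9.4
[ 0.4   0.32 -0.09  2.12  0.04  0.7  -1.13]
```

>>> send_rows(
  targets=[
    [50,-25,0,3],
    [90,-45,0,6],
    [111.5,-56,10,9.4],
    [111.5,-56,25,9.4],
    [111.5,-56,25,9.4],
    [111.5,-56,25,9.4],
  ],
)

```text
time_s: 24.28
tool_pos: [0.5324, -0.1085, 0.1161]
orientation: [3.141, -0.019, -0.001]
contact_force: [-0.2, -0.4, -0.5]
finger_gap: 0.528
finger_force: 0.0
```

```bash
python3 -c "
from h import *
pos(); go(-92,-135.2,66,-9.5)"
```

```text
t 24.27 fix mm [ -93.7 -135.   116.1] yaw -9.5 Ffix [-0.31 -0.38] -0.48 gap 0.528
shift [ 1.7 -0.1 50.1] turn 0.0
```

>>> send_rows(
  targets=[
    [1.5,0,15,0],
    [1.5,0,32,0],
    [1.5,0,45,0],
    [1.5,0,50,0],
    [1.5,0,50,0],
    [1.5,0,50,0],
  ],
)

```text
time_s: 25.02
tool_pos: [0.535, -0.1078, 0.0664]
orientation: [3.141, -0.018, 0.001]
contact_force: [0.4, -0.2, -0.8]
finger_gap: 0.527
finger_force: 0.0
```

>>> send_rows(
  targets=[
    [0,0,0,0],
    [0,0,0,0],
    [0,0,0,0],
    [0,0,0,0],
    [0,0,0,0],
    [0,0,0,0],
  ],
  jaw=0,
  force=40,
)

```text
time_s: 25.78
tool_pos: [0.5347, -0.1093, 0.0667]
orientation: [3.14, -0.019, 0.001]
contact_force: [-2.5, -5.3, 6.4]
finger_gap: 0.157
finger_force: 41.3
```

```bash
python3 -c "
from h import *
pos(); print(get_obs()['joints'][6], get_obs()['moment'])"
```

```text
t 25.77 fix mm [ -91.5 -136.3   66.7] yaw -9.5 Ffix [-3.32 -4.82] 6.38 gap 0.157
-1.4930199828533353 [-0.8984137   0.35577429  0.02907467]
```

>>> send_rows(
  targets=[
    [0.3,1.2,0,4],
    [0.3,1.2,0,12],
    [0.3,1.2,0,20],
    [0.3,1.2,0,28],
    [0.3,1.2,0,36],
    [0.3,1.2,0,44],
    [0.3,1.2,0,52],
    [0.3,1.2,0,58],
  ],
)

```text
time_s: 26.78
tool_pos: [0.5355, -0.1084, 0.0668]
orientation: [-2.736, 1.542, -0.001]
contact_force: [-0.7, -0.4, 5.4]
finger_gap: 0.155
finger_force: 41.4
```

>>> send_rows(
  targets=[
    [0,0,0,4],
    [0,0,0,4],
    [0,0,0,4],
  ],
)

```text
time_s: 27.15
tool_pos: [0.5355, -0.1084, 0.0668]
orientation: [-2.683, 1.632, -0.001]
contact_force: [-1.0, -0.9, 6.8]
finger_gap: 0.153
finger_force: 41.5
```

```bash
python3 -c "
from h import *
pos(); print(get_obs()['joints'][6], get_obs()['moment'])"
```

```text
t 27.15 fix mm [ -90.6 -135.4   66.8] yaw -71.4 Ffix [-1.08 -0.75] 6.83 gap 0.153
-2.347512008530231 [-0.00701737  0.12312638 -0.08061483]
```

>>> send_rows(
  targets=[
    [0,0,0,0],
    [0,0,0,0],
    [0,0,0,0],
    [0,0,0,0],
    [0,0,-20,0],
    [0,0,-60,0],
    [0,0,-100,0],
    [0,0,-110,0],
  ],
  jaw=45,
)

```text
time_s: 28.15
tool_pos: [0.5363, -0.1093, 0.1786]
orientation: [-2.682, 1.632, -0.006]
contact_force: [1.0, 0.2, -0.9]
finger_gap: 0.526
finger_force: 0.0
```

```bash
python3 -c "
from h import *
pos(); go(-260,-230,180,-71.4)"
```

```text
t 28.15 fix mm [ -89.9 -136.4  178.6] yaw -71.5 Ffix [0.98 0.09] -0.9 gap 0.526
shift [ 34.6 191.   -2.1] turn -0.1
```

>>> send_rows(
  targets=[
    [8,45,0,0],
    [18,100,0,0],
    [28,150,0,0],
    [34,190,0,0],
    [34,190,0,0],
    [34,190,0,0],
  ],
)

```text
time_s: 28.9
tool_pos: [0.3821, -0.226, 0.1758]
orientation: [-2.684, 1.633, 0.001]
contact_force: [-0.3, 0.1, -0.4]
finger_gap: 0.525
finger_force: 0.0
```

Run:
```python
from h import *
pos()
for n in('top','scene'):
  c=cams.get_image(n); F=fix(cloud(c)); x,y,z=[F[...,i] for i in range(3)]
  q=F[(x>-.12)&(x<-.025)&(abs(y)<.035)&(z>.06)&(z<.0722)]; print(n,'jaw x',np.round(np.percentile(q[:,0],[1,99])*1e3,1))
  for nm,l,h,a,b in(('solid',-.048,.06,.073,.080),('hollow',-.16,-.05,.078,.085)):
    q=F[(x>-.034)&(x<.045)&(y>l)&(y<h)&(z>a)&(z<b)]
    print(nm,'x',np.round(np.percentile(q[:,0],[1,99])*1e3,1),'y',np.round(np.percentile(q[:,1],[1,99])*1e3,1))
  for s in(1,-1):
      e=F[(abs(x)<.03)&(abs(y+.003-s*.028)<.004)&(z>.06)]; print('  edge z',s,np.round(np.median(e[:,2])*1e3,1))
  q=F[(x<-.05)&(x>-.14)&(y<-.09)&(y>-.18)&(z>.058)&(z<.08)]
  r=cv2.minAreaRect((q[:,:2]*1000).astype(np.float32)); print('knob',np.round(r[0],1),np.round(r[1],1),round(r[2],1))
  if n=='top': cv2.imwrite('pics/t3.png',cv2.resize(c['frame'][140:240,160:310],None,fx=5,fy=5,interpolation=cv2.INTER_CUBIC))
```

```text
t 28.9 fix mm [-260.1 -228.2  175.8] yaw -71.4 Ffix [-0.29  0.17] -0.45 gap 0.525
top jaw x [-73.4 -26.2]
solid x [-33.   35.6] y [-36.8  32.1]
hollow x [-33.2  33.5] y [-121.6  -52.8]
  edge z 1 74.5
  edge z -1 75.7
knob [ -92.8 -134.3] [14.5 41. ] 18.7
scene jaw x [-70.7 -30.2]
solid x [-30.4  39. ] y [-38.7  30.5]
hollow x [-33.   36.8] y [-124.3  -54.4]
  edge z 1 75.0
  edge z -1 75.4
knob [ -89.8 -135.6] [15.8 40.7] 19.8
```

View pics/t3.png

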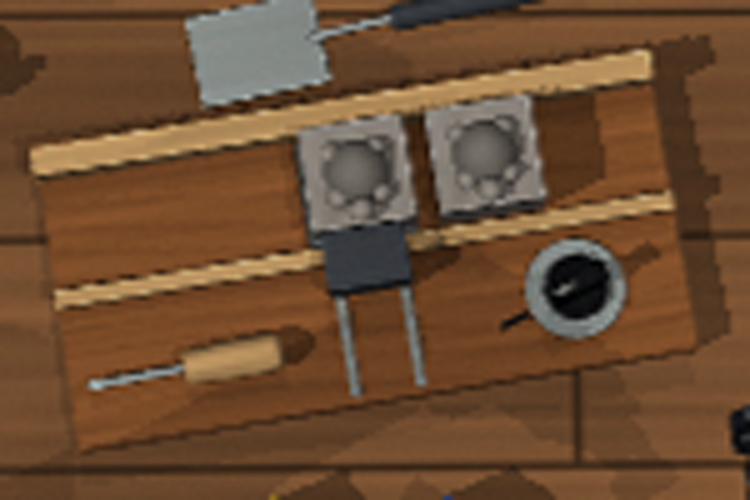

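The pointer at (566,287) lines up with the index line at (515,321), at about 1.24 rad. The solid blank is down and snug, and the hollow one stands at y≈-88. I hand it in.

```bash
python3 -c "
from bench import robot
print(robot.hand_in())"
```

```text
the job is handed in; nothing more can be done
None
```

I handed the job in at about 29 s without a verdict coming back: by the last camera check the left (solid) blank is down in the seat and snug with the jaw at about 0.040 m, the lock pointer is at about 1.24 rad on the index line, and the hollow blank stands clear in the channel at y about -88 mm.

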